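Snap the shackle into the padlock at the assembly bench

TASK

Take the larger of the two steel shackles out of the white rack, stand its two legs in the two holes of the brass padlock body that is clamped in the bench fixture, and press it gently down until the hidden pawls click and it stays down by itself when you let go. How deep that is differs from lock to lock, so go by feel, and never push the shackle against the lock with more than 25 N. Leave everything else on the bench where it is, the small shackle in its slot too.

Things in the scene. Friction and masses are not known exactly. Their poses are not given: they have to be found in the camera images.
- lock: Brass padlock body clamped in a steel bench fixture, all fixed. Body 34 (x) x 76 (y) x 60 mm, its flat top 72 mm above the bench; base plate 110 x 130 x 12 mm, two jaws 38 mm high. Origin: centre of the fixture's underside, on the bench; z up, y along the row of holes. Two round holes, 12 mm wide, straight down, at x = 0, y = +20 and -20 mm. The shackle fits either way round
- lock_mouth (a point): Point midway between the two hole mouths on the body's flat top, 72 mm above the bench; axes as the body's. A shackle is home with its feet 24 to 41 mm below this level, differing from lock to lock and not visible
- lock_hole_a (a point): Mouth of the hole at y = +20 mm, on the body's top. In each hole a sprung ejector pin pushes the shackle back up from 19 mm above home (2 to 3 N in all, growing to 5 or 6 N near home; a shackle let go before the click rises up to 19 mm)
- lock_hole_b (a point): Mouth of the hole at y = -20 mm, on the body's top. In each hole, on the outer side, a sprung pawl rubs on the leg over the last 8 mm before home, so that pressing takes 7 to 16 N in all; then it snaps into the leg's groove and the force falls sharply. The two need not drop in together: go on 1 to 2 mm after the first fall. A hard floor lies 2.5 mm below home
- shackle: The larger shackle: bright steel U of 10 mm round bar, 50 mm wide, 82 mm tall, 115 g, standing legs down in a slot of the white rack. Leg centre lines at y = +20 and -20 mm; feet tapered from 10 to 4 mm over the last 8 mm; a ring groove 8.5 to 16 mm above each foot. Origin: midway between the feet, at foot level; z up the legs, y from leg to leg, x square to the U
- shackle_crown (a point): Middle of the larger shackle's top bar (centre of the 10 mm bar), 77 mm above its feet; the bar is straight and level for 20 mm there
- small_shackle: The smaller shackle, of 7 mm bar, 33 mm wide, 60 mm tall, in the rack's other slot; too narrow for this lock. Origin and axes as for the larger one. Bystander
- rack: White plastic loading rack, fixed, 56 x 190 x 36 mm, origin at the centre of its underside, y along its length. Two slots in line along y, 12 x 58 mm and 24 mm deep, centred at y = +46 and -46 mm; the shackles' feet stand on the slot floors, 12 mm above the bench. Either shackle may be in either slot
- finished_lock: A finished closed brass padlock standing upright, 34 x 76 x 108 mm, origin at the centre of its underside. Bystander
- oil_bottle: White plastic bottle, 44 mm across, 110 mm tall, origin at the centre of its underside. Bystander
- tape_roll: Cardboard-coloured roll lying flat, 90 mm across, 24 mm high, origin at the centre of its underside. Bystander
- solvent_tin: Open steel tin, 70 mm across, 60 mm high, origin at the centre of its underside. Bystander
- screwdriver: Screwdriver with black handle lying on the bench. Bystander
Mind the look-alikes: they are no part of the job. Leave any purple or turquoise look-alike of the lock alone.

How it is judged:
On the way, in this order (a step that is already met when the one before it is completed fails the run):
1. the larger shackle is out of the rack, its feet above the rack's top (height (world z) of shackle above 0.045 m), for 0.1 s.
2. both legs stand at least 8 mm deep in the lock's holes (horizontal distance between shackle and lock_mouth below 0.006 m and angle between the y axis of shackle and the y axis of lock, either way round below 0.12 rad and angle between shackle's own z axis and vertical below 0.1 rad and z of shackle_crown in the frame of lock_mouth below 0.069 m), for 0.1 s.
At the end, for the whole second after the job is handed in: The larger shackle stands in the lock by itself, let go and at rest, both legs in the holes (within 6 mm and 0.12 rad of their line, upright within 0.1 rad), its top bar's centre line less than 54.5 mm above the body's top; unclicked, the pins lift it higher (horizontal distance between shackle and lock_mouth below 0.006 m and angle between the y axis of shackle and the y axis of lock, either way round below 0.12 rad and angle between shackle's own z axis and vertical below 0.1 rad and z of shackle_crown in the frame of lock_mouth below 0.0545 m and linear speed of shackle below 0.02 m/s and contact force between the fingers and shackle below 0.1 N); the robot touches nothing.
It fails at once if the shackle is pushed against the lock, outside or inside, with more than 25 N (contact force between shackle and lock above 25 N or contact force between shackle and core_c0 above 25 N).
It fails at once if another thing on the bench, the small shackle included, is moved by more than 20 mm (distance of any of small_shackle, finished_lock, oil_bottle, tape_roll, solvent_tin, screwdriver from where it was at the start of the episode above 0.02 m).
It also fails if it takes over 66 s, if anything falls off the work surface, if the arm or the gripper's body presses on something with over 40 N, if the wrist force passes 120 N, or if a joint passes its speed limit or range.

ROBOT

A 7-joint arm with a two-finger parallel gripper is mounted at the origin on the work surface. World frame = base frame: x ahead of the robot, y to its left, z up, the work surface at z = 0. Lengths are in m, angles in rad, forces in N, time in s.
With the tool pointing down it reaches from about 0.35 to 0.9 m from the base axis. Payload 19.9 kg.
Tool frame: the origin (TCP) lies on the centre line of the jaws, within the pads' length; the fingertips stand 19 mm ahead of it and the grasp point (between the pads) is the TCP (ctrl.tips_ahead is the distance from the TCP to the fingertips, in m); z points along the fingers, y is the direction in which the jaws open and shut (so a half turn about z gives the same grasp; the last joint's range is limited). The gripper opens to 94 mm and grips with 3 to 60 N. Pads are 16 mm wide; open, the fingers measure 119 mm over their backs; the gripper's body (75 mm by 177 mm) begins 78 mm behind the grasp point.
Start: joints at [1.171, 0.417, -0.01, 1.614, 0.005, 1.111, -0.053], TCP at [0.219, -0.585, 0.187] pointing down, gripper open.
Joint ranges: [-2.81, 2.81], [-0.39, 2.02], [-1.27, 1.25], [0.06, 2.57], [-1.19, 4.33], [0.19, 2], [-2.82, 2.82]. Speed limits (rad/s): [1.89, 1.89, 2.39, 2.39, 3.01, 3.01, 3.01].

INTERFACE

Orientations are given as a unit quaternion [x, y, z, w].
In Python, from plant import ctrl gives the robot as it stands.
- The arm moves only by the tool play_rows, never from a script. Its argument "motion" is a list that holds one entry, the list of rows, each a list of 7 numbers: the shift along the tool's x, y, z in mm, then the turn, a rotation vector about the tool's x, y, z in rad, then the gripper command: -1 is fully open, 1 is shut, values between are in proportion. A call has 1 to 5 rows; each row is the pose to reach, as a shift and turn from the pose commanded when the call began, along the tool's axes at that moment; what a row does not reach only later rows make up. A row lasts 1/10 s, in which the tool goes at most 50 mm and 8.59 degrees, less where a joint would pass 70% of its speed; a pose out of reach is approached as far as the arm can. A call with a gripper value outside its range is refused whole. The fingers move at their own pace and stop on an object; "newtons" is the grip in N (left out, the last holds). Time passes only in rows, so rows that repeat a pose let the fingers close. It gives the time, the measured TCP pose, the force and the opening at its end, in the units of the state.
- ctrl.observe(): the state, without advancing time (a new reading comes with each control period).
- ctrl.camera(name): name is "side" or "top" or "wrist"; returns the picture (400x640x3 uint8, red, green, blue); there is no depth.
- ctrl.calibration(name): a dict with "fx", "fy", "cx", "cy" (pixels), "pose" (4x4, takes a point from camera to world coordinates). Camera axes: x right, y up, looking along -z (the intrinsics and any distortion apply to the point x, -y, -z); pixel columns grow to the right and rows downward; lengths in m; the calibration is good to about 2 mm. The wrist camera is an equidistant fisheye: a pixel r from the principal point sees the ray r / f radians off the axis. A picture is of the moment at which its call begins: read the wrist's pose just before it. calibration takes no time and is no camera call; for the wrist camera it gives the pose at the moment of the call.
- ctrl.close_job(): hands the job in, once; it reports no verdict.
The state is a dict: "time": time; "qpos": joint angles; "qvel": joint speeds; "effort": joint torques, N m; "tool_pos": TCP position; "tool_rot": TCP orientation; "wrist_force": force on the tool from outside, world axes, zero at the start; "wrist_torque": the same for the moment, N m; "width": finger opening in m.
Only numpy, scipy, OpenCV 4.12 (cv2) and the standard library are available. Lean on these libraries where they do the work, as an engineer would, in place of code of your own. Each camera call takes 0.05 s, during which the arm holds its last target.

## Working session

There is one attempt and no reset: what is moved stays moved. The work goes in short steps, Python scripts to look and compute and a tool call to move; the robot and the scene stay as the last step left them, time stands still between calls to the robot, and variables do not carry over. Pictures are saved under pics/ and viewed, and the job is handed in when it is done.

Besides the shell and the picture viewer there is one more tool, called after ">>>" as name([rows], argument=value, ...), one row to a line, values as JSON. play_rows: Moves the arm, as the interface text tells. Its arguments: {"type":"object","properties":{"motion":{"type":"array"},"newtons":{"type":"number"}},"required":["motion"]}

```bash
mkdir -p pics; ls
python3 - <<'E'
from plant import ctrl
import cv2
s=ctrl.observe();print(s)
print(ctrl.tips_ahead)
for n in("side","top","wrist"):
    c=ctrl.calibration(n);print(n,c)
    im=ctrl.camera(n);cv2.imwrite(f"pics/{n}0.png",im[:,:,::-1])
E
```

```text
pics
{'time': 0.0, 'qpos': array([ 1.17151579,  0.41792721, -0.01033514,  1.61417028,  0.00470714,
        1.1107137 , -0.05297814]), 'qvel': array([ 3.91908086e-04, -1.27425301e-03,  4.91276710e-04, -5.89255950e-05,
       -7.37197255e-04, -7.63955837e-04, -7.12903079e-04]), 'effort': array([-4.37024710e-04, -8.51253033e+01,  6.38444200e-01, -4.25973308e+01,
       -4.87431348e-02,  1.88523583e-02,  4.91196033e-05]), 'tool_pos': array([ 0.21873443, -0.58504566,  0.18615598]), 'tool_rot': array([ 9.84036012e-01,  1.77968452e-01, -1.47243589e-04, -5.78831397e-04]), 'wrist_force': array([-0.44764523,  0.04667182,  0.14811983]), 'wrist_torque': array([-0.02022124, -0.05779985,  0.05264871]), 'width': 0.09442833902007049}
0.019
side {'fx': 460.0722395485627, 'fy': 460.0722395485627, 'cx': 313.3589251766598, 'cy': 206.96288005133601, 'pose': array([[ 0.79893916,  0.45852404, -0.38916825,  0.17932688],
       [-0.60137085,  0.61663639, -0.50804789, -0.49475692],
       [ 0.00702314,  0.6399338 ,  0.76839795,  0.88492855],
       [ 0.        ,  0.        ,  0.        ,  1.        ]])}
top {'fx': 466.7753619865022, 'fy': 466.7753619865022, 'cx': 315.3708490132629, 'cy': 201.70954963996368, 'pose': array([[-0.10159513,  0.97320682, -0.20626903,  0.34258161],
       [-0.99481634, -0.10029207,  0.01679153,  0.04794026],
       [-0.00434551,  0.20690574,  0.97835123,  1.16465722],
       [ 0.        ,  0.        ,  0.        ,  1.        ]])}
wrist {'fx': 309.70691628693146, 'fy': 309.70691628693146, 'cx': 318.1736130851559, 'cy': 201.39158980245, 'pose': array([[ 3.50577049e-01,  9.04701913e-01,  2.42095398e-01,
         2.88744221e-01],
       [-9.36533738e-01,  3.38809765e-01,  9.00694164e-02,
        -5.59760586e-01],
       [-5.38311760e-04, -2.58306779e-01,  9.66062792e-01,
         3.84632236e-01],
       [ 0.00000000e+00,  0.00000000e+00,  0.00000000e+00,
         1.00000000e+00]])}
```

View pics/side0.png

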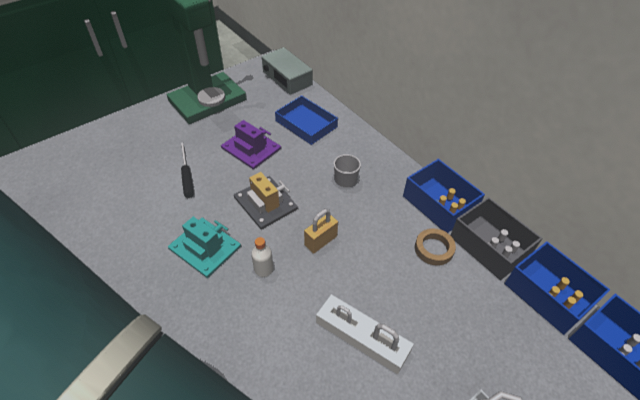

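View pics/top0.png

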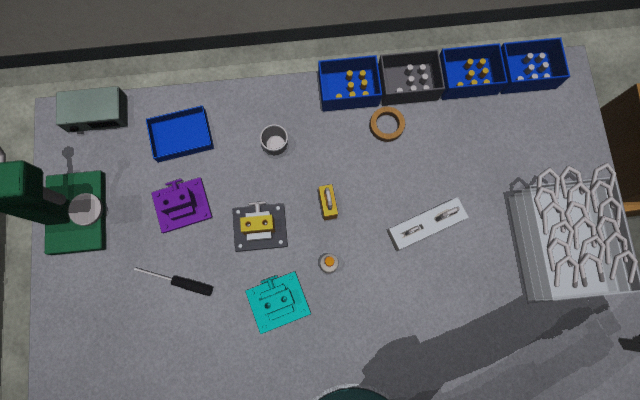

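View pics/wrist0.png

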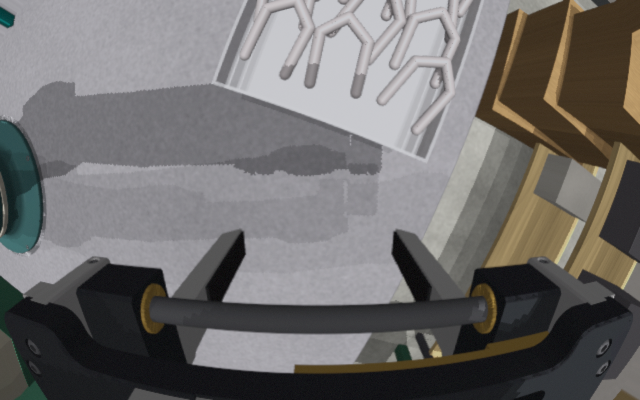

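Side view: larger shackle (385,336), smaller (342,313), brass lock (264,192), purple (250,145) and turquoise (203,240) look-alikes, finished lock (321,232). Top view: shackles at (446,212) and (412,231), lock (256,226). Next, zoomed crops.

```bash
cat > h.py <<'E'
import numpy as np,cv2
from scipy.spatial.transform import Rotation as R
def ray(c,u,v,wrist=False):
    P=np.array(c["pose"])
    a=(u-c["cx"])/c["fx"];b=(v-c["cy"])/c["fy"]
    if wrist:
        r=np.hypot(a,b); k=np.sin(r)/r if r>1e-9 else 1
        d=np.array([a*k,-b*k,-np.cos(r)])
    else: d=np.array([a,-b,-1.])
    d=P[:3,:3]@d
    return P[:3,3],d/np.linalg.norm(d)
def onz(c,u,v,z,wrist=False):
    o,d=ray(c,u,v,wrist);return o+d*(z-o[2])/d[2]
def tri(rays):
    A=np.zeros((3,3));b=np.zeros(3)
    for o,d in rays:
        M=np.eye(3)-np.outer(d,d);A+=M;b+=M@o
    p=np.linalg.solve(A,b)
    return p,[np.linalg.norm((np.eye(3)-np.outer(d,d))@(p-o)) for o,d in rays]
def proj(c,p,wrist=False):
    P=np.array(c["pose"]);q=P[:3,:3].T@(np.array(p)-P[:3,3]);x,y,z=q[0],-q[1],-q[2]
    if wrist:
        n=np.hypot(x,y);t=np.arctan2(n,z);x,y,z=x/n*t,y/n*t,1
    return c["cx"]+c["fx"]*x/z,c["cy"]+c["fy"]*y/z
def crop(im,u0,v0,w,h,k):
    return cv2.resize(im[v0:v0+h,u0:u0+w],None,fx=k,fy=k,interpolation=cv2.INTER_CUBIC)
E
python3 - <<'E'
from h import *
t=cv2.imread("pics/top0.png");s=cv2.imread("pics/side0.png")
a=crop(t,380,190,100,70,4);b=crop(t,220,190,100,70,4)
c=crop(s,310,290,110,85,4)[:280,:];d=crop(s,220,165,100,70,4)
c=crop(s,312,290,100,80,4);d=crop(s,220,160,100,80,4)
cv2.imwrite("pics/crops.png",np.vstack([np.hstack([a,b])[:270],np.hstack([c,d])]))
E
```

```text
(no output)
```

View pics/crops.png

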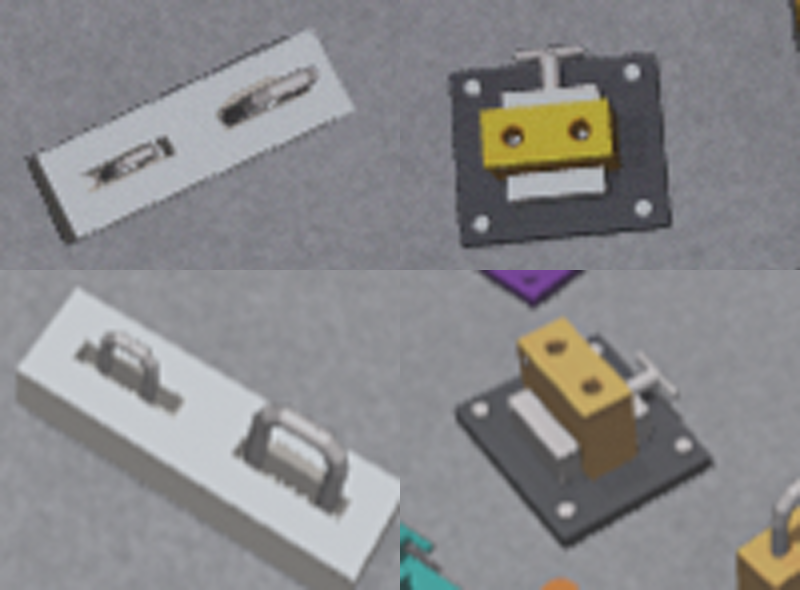

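The choice is clear: the larger shackle is in the right-hand slot in the top view (446,212), and the brass lock's holes are at about (248,224) and (265,222). Now I'll measure them.

Run:
```python
from h import *
from plant import ctrl
C={n:ctrl.calibration(n) for n in("top","side")}
t=cv2.imread("pics/top0.png");s=cv2.imread("pics/side0.png")
def poly(im,mask,roi,c,z,name):
    m=np.zeros(mask.shape,np.uint8);u,v,w,h=roi;m[v:v+h,u:u+w]=mask[v:v+h,u:u+w]
    m=cv2.morphologyEx(m,cv2.MORPH_CLOSE,np.ones((9,9)))
    cs,_=cv2.findContours(m,cv2.RETR_EXTERNAL,cv2.CHAIN_APPROX_NONE)
    k=max(cs,key=cv2.contourArea)[:,0,:].astype(float)
    W=np.array([onz(c,a,b,z)[:2] for a,b in k],np.float32)*1000
    r=cv2.minAreaRect(W);print(name,cv2.minAreaRect(k.astype(np.float32)),"world mm",r)
for n,im,rr,lr in(("top",t,(380,190,100,70),(230,195,55,55)),("side",s,(310,290,110,85),(235,165,55,55))):
    hsv=cv2.cvtColor(im,cv2.COLOR_BGR2HSV)
    w=((hsv[...,2]>178)&(hsv[...,1]<40)).astype(np.uint8)*255
    poly(im,w,rr,C[n],.036,n+" rack")
    y=((hsv[...,0]>12)&(hsv[...,0]<35)&(hsv[...,1]>90)&(hsv[...,2]>170)).astype(np.uint8)*255
    poly(im,y,lr,C[n],.072,n+" lock")
# hole/crown by hand
def T(x,y):return 380+x/4,190+y/4
print("holes top",onz(C["top"],220+112/4-.4,190+136/4-.4,.072),onz(C["top"],220+180/4-.4,190+130/4-.4,.072))
print("holes side",onz(C["side"],220+155/4-.4,160+(347-270)/4-.4,.072),onz(C["side"],220+192/4-.4,160+(386-270)/4-.4,.072))
```

```text
top rack ((428.39788818359375, 222.78106689453125), (22.29210662841797, 75.69649505615234), 64.98310089111328) world mm ((499.9195556640625, -241.4947509765625), (53.70311737060547, 187.39276123046875), 18.822101593017578)
top lock ((255.80694580078125, 222.56932067871094), (13.433002471923828, 30.94565773010254), 84.2894058227539) world mm ((537.1810913085938, 174.64402770996094), (72.71147155761719, 32.351707458496094), 89.90833282470703)
side rack ((365.0311584472656, 329.2573547363281), (98.79270935058594, 27.127506256103516), 31.759479522705078) world mm ((501.70709228515625, -241.0991668701172), (56.868125915527344, 189.55128479003906), 18.759624481201172)
side lock ((262.91717529296875, 183.57461547851562), (27.055908203125, 12.48734188079834), 48.01278305053711) world mm ((537.9387817382812, 173.2504119873047), (73.76856231689453, 32.56695556640625), 89.78501892089844)
holes top [0.53665134 0.19439388 0.072     ] [0.53611694 0.15399905 0.072     ]
holes side [0.53746259 0.19291102 0.072     ] [0.53793656 0.15299308 0.072     ]
```

```bash
cat >> h.py <<'E'
def rel(pos,yaw_y,s):
    """tool down, tool y at world angle yaw_y deg; shift(mm) & rotvec in tool frame from state s"""
    y=np.array([np.cos(np.radians(yaw_y)),np.sin(np.radians(yaw_y)),0]);z=np.array([0,0,-1.])
    T=R.from_matrix(np.column_stack([np.cross(y,z),y,z]));Q=R.from_quat(s["tool_rot"])
    return (Q.inv().apply(np.array(pos)-s["tool_pos"])*1000).round(1),(Q.inv()*T).as_rotvec().round(4)
E
python3 - <<'E'
from h import *
from plant import ctrl
C={n:ctrl.calibration(n) for n in("top","side")}
print(tri([ray(C["top"],448.5,212.0),ray(C["side"],386.6,325.2)]))
a=np.radians(108.8);y=np.array([np.cos(a),np.sin(a)]);c=np.array([.5008,-.2413])-.046*y
print(c,[proj(C[n],[*c,.089]) for n in C])
s=ctrl.observe();print(rel([*c,.18],18.8,s))
E
```

```text
(array([ 0.51488844, -0.27816614,  0.09356943]), [np.float64(0.0029522481956345365), np.float64(0.0029522481956345994)])
[ 0.51562422 -0.28484587] [(np.float64(451.16081062740733), np.float64(210.5775172955593)), (np.float64(387.5117963663804), np.float64(329.25477952393663))]
(array([ 383.2, -177.3,    6.4]), array([-8.0000e-04, -7.0000e-04, -1.5411e+00]))
```

>>> play_rows([
  [[383,-177,0,0,0,-1.541,-1],[383,-177,0,0,0,-1.541,-1],[383,-177,0,0,0,-1.541,-1],[383,-177,0,0,0,-1.541,-1],[383,-177,0,0,0,-1.541,-1]],
])

```text
time: 0.65
tool_pos: [0.3957, -0.406, 0.1868]
tool_rot: [0.849, 0.529, -0.0, 0.0]
wrist_force: [0.0, -1.2, -0.5]
width: 0.0942
```

Run:
```python
from h import *
from plant import ctrl
s=ctrl.observe();print(rel([.5156,-.2848,.18],18.8,s),s["tool_pos"])
```

```text
(array([161.7,  54.1,   6.7]), array([-1.000e-04,  1.000e-04, -7.851e-01])) [ 0.39570239 -0.4060289   0.1867764 ]
```

>>> play_rows([
  [[162,54,6,0,0,-0.785,-1],[162,54,6,0,0,-0.785,-1],[162,54,6,0,0,-0.785,-1],[162,54,6,0,0,-0.785,-1],[162,54,6,0,0,-0.785,-1]],
])

```text
time: 1.15
tool_pos: [0.5177, -0.2832, 0.1804]
tool_rot: [0.594, 0.804, 0.001, -0.0]
wrist_force: [-0.1, -0.5, -0.7]
width: 0.0941
```

>>> play_rows([
  [[0,0,0,0,0,0,-1],[0,0,0,0,0,0,-1]],
])

```text
time: 1.35
tool_pos: [0.5149, -0.2874, 0.1805]
tool_rot: [0.601, 0.799, -0.0, -0.0]
wrist_force: [-0.6, -0.4, 0.5]
width: 0.0943
```

Run:
```python
from h import *
from plant import ctrl
s=ctrl.observe();print(rel([.5156,-.2848,.18],18.8,s),s["tool_pos"],s["wrist_force"])
im=ctrl.camera("wrist")[:,:,::-1];cv2.imwrite("pics/w1.png",im)
c=ctrl.calibration("wrist");print(c["pose"])
print([proj(c,p,True) for p in ([.5156,-.2848,.089],s["tool_pos"])])
```

```text
(array([2.3, 1.4, 0.5]), array([-0.0004, -0.0003, -0.0468])) [ 0.51492111 -0.28738304  0.18051926] [-0.57213563 -0.3626371   0.45951976]
[[ 9.60586680e-01 -2.68508602e-01 -7.19469295e-02  4.93714277e-01]
 [ 2.77980627e-01  9.27825241e-01  2.48730966e-01 -2.16181577e-01]
 [-3.22269601e-05 -2.58927506e-01  9.65896757e-01  3.79067445e-01]
 [ 0.00000000e+00  0.00000000e+00  0.00000000e+00  1.00000000e+00]]
[(np.float64(320.20258872483765), np.float64(195.6255423128472)), (np.float64(319.0292397001443), np.float64(231.16329685620602))]
```

View pics/w1.png

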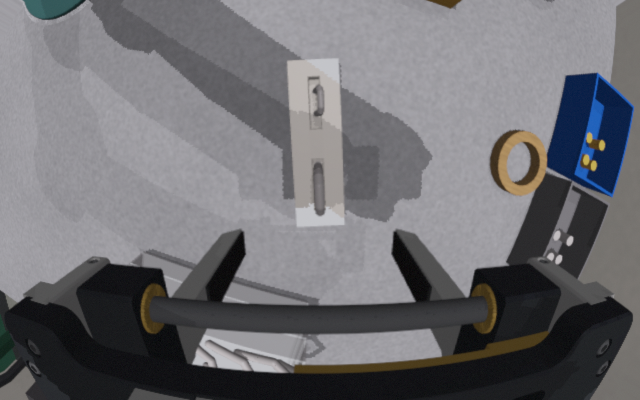

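Larger shackle at about (319,190), small one at (320,100) in the wrist view. That agrees with the predicted crown pixel (320,196). I'll zoom in for the centre line and tilt.

Run:
```python
from h import *
im=cv2.imread("pics/w1.png")
cv2.imwrite("pics/w1c.png",crop(im,280,140,80,95,6))
```

```text
(no output)
```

View pics/w1c.png

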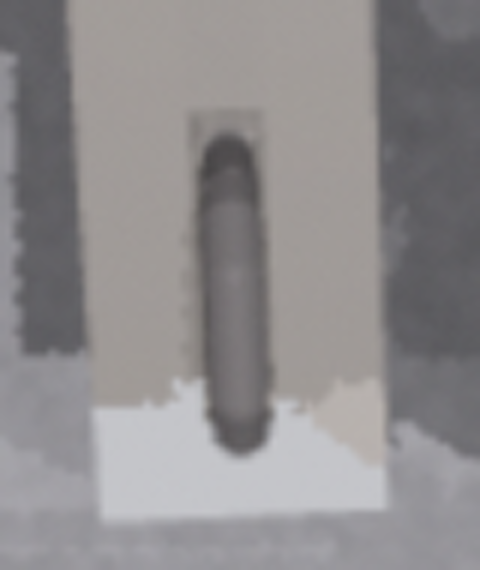

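Run:
```python
from h import *
from plant import ctrl
c=ctrl.calibration("wrist")
f=lambda x,y:(280+(x+.5)/6-.5,140+(y+.5)/6-.5)
a=onz(c,*f(233.5,210),.089,True);b=onz(c,*f(239,380),.089,True)
print(a,b,np.degrees(np.arctan2(*(a-b)[[1,0]])), np.linalg.norm(a-b))
# extents at outer leg heights: far end/near end
print(onz(c,*f(228,135),.07,True),onz(c,*f(242,456),.07,True))
# rack edges at z .036 : left/right at row 300, bottom corners
L=onz(c,*f(100,520),.036,True);Rr=onz(c,*f(388,510),.036,True);print(L,Rr,np.linalg.norm(L-Rr),(L+Rr)/2)
d=np.array([np.cos(np.radians(108.8)),np.sin(np.radians(108.8))]);print("from rack",(L+Rr)[:2]/2+d*.049)
```

```text
[ 0.50828901 -0.26546406  0.089     ] [ 0.51690611 -0.29201483  0.089     ] 107.98094819535615 0.027914112663181806
[ 0.50480386 -0.25667124  0.07      ] [ 0.52276385 -0.31003709  0.07      ]
[ 0.50290679 -0.34078564  0.036     ] [ 0.55655558 -0.32311516  0.036     ] 0.056483966355478026 [ 0.52973118 -0.3319504   0.036     ]
from rack [ 0.51394017 -0.28556458]
```

Run:
```python
from h import *
from plant import ctrl
s=ctrl.observe();print(rel([.5144,-.2847,.089],18.4,s),s["tool_pos"],s["tool_rot"])
```

```text
(array([ 2.9,  0.4, 91.6]), array([-0.0004, -0.0001, -0.0398])) [ 0.51484792 -0.28756777  0.18061006] [ 6.00998392e-01  7.99250206e-01 -1.41134494e-04 -1.44226806e-04]
```

>>> play_rows([
  [[3,0.4,40,0,0,-0.04,-1],[3,0.4,70,0,0,-0.04,-1],[3,0.4,91.5,0,0,-0.04,-1],[3,0.4,91.5,0,0,-0.04,-1],[3,0.4,91.5,0,0,-0.04,-1]],
])

```text
time: 1.9
tool_pos: [0.5149, -0.2843, 0.0899]
tool_rot: [0.584, 0.812, -0.0, 0.0]
wrist_force: [-0.5, -1.0, 0.0]
width: 0.094
```

Run:
```python
from h import *
from plant import ctrl
s=ctrl.observe();print(rel([.5144,-.2847,.089],18.4,s),s["tool_pos"],s["wrist_force"])
im=ctrl.camera("wrist")[:,:,::-1];cv2.imwrite("pics/w2.png",im)
```

```text
(array([-0.2, -0.7,  0.9]), array([-0.    ,  0.0001,  0.0034])) [ 0.51494919 -0.28426988  0.08989304] [-0.45520587 -0.96072661  0.02210136]
```

View pics/w2.png

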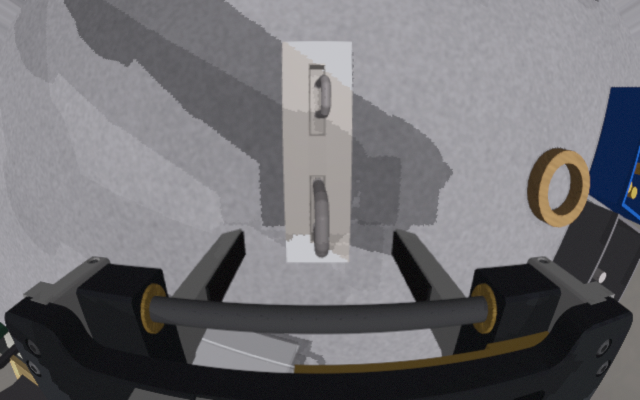

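Run:
```python
from h import *
from plant import ctrl
c=ctrl.calibration("wrist")
im=cv2.imread("pics/w2.png");cv2.imwrite("pics/w2c.png",crop(im,280,165,80,100,6))
a=np.radians(108.4);d=np.array([np.cos(a),np.sin(a),0]);p=np.array([.5144,-.2847,.089])
for t,z in((25,.074),(25,.06),(10,.094),(-10,.094),(-25,.074),(-25,.06)):
    q=p+d*t/1000;q[2]=z;u,v=proj(c,q,True);print(t,z,(u-280+.5)*6,(v-165+.5)*6)
```

```text
25 0.074 228.46255872808297 154.62631730672013
25 0.06 228.5491838562166 129.61226571611218
10 0.094 227.79687952031668 327.91549061951355
-10 0.094 227.15538283617514 494.16627451245904
-25 0.074 226.96056154858172 539.5867512545987
-25 0.06 227.11217576155582 495.7310302268081
```

View pics/w2c.png

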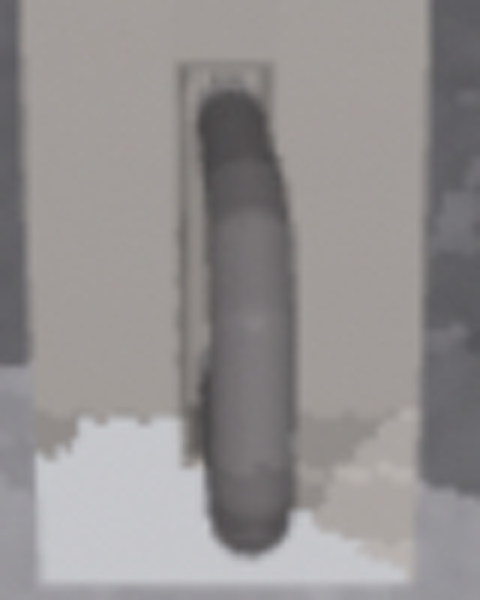

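>>> play_rows([
  [[-1.2,-0.5,0.5,0,0,0.003,-0.3],[-1.2,-0.5,0.5,0,0,0.003,0.5],[-1.2,-0.5,0.5,0,0,0.003,1],[-1.2,-0.5,0.5,0,0,0.003,1],[-1.2,-0.5,0.5,0,0,0.003,1]],
], newtons=40)

```text
time: 2.45
tool_pos: [0.5149, -0.2852, 0.0889]
tool_rot: [0.584, 0.812, 0.0, 0.0]
wrist_force: [-0.9, 0.4, 0.4]
width: 0.0577
```

>>> play_rows([
  [[0,0,0,0,0,0,1],[0,0,0,0,0,0,1],[0,0,0,0,0,0,1]],
])

```text
time: 2.75
tool_pos: [0.5148, -0.2851, 0.0887]
tool_rot: [0.584, 0.812, 0.0, -0.0]
wrist_force: [0.2, 0.6, 0.5]
width: 0.0334
```

>>> play_rows([
  [[0,0,0,0,0,0,1],[0,0,0,0,0,0,1],[0,0,0,0,0,0,1],[0,0,0,0,0,0,1],[0,0,0,0,0,0,1]],
])

```text
time: 3.25
tool_pos: [0.5148, -0.2851, 0.0887]
tool_rot: [0.584, 0.812, 0.0, -0.0]
wrist_force: [-0.4, 1.3, 0.1]
width: 0.0006
```

Run:
```python
from h import *
from plant import ctrl
s=ctrl.observe();print(s["width"],s["tool_pos"],s["wrist_force"],s["wrist_torque"])
im=ctrl.camera("wrist")[:,:,::-1];cv2.imwrite("pics/w3.png",im)
cv2.imwrite("pics/w3c.png",crop(im,220,120,200,150,4))
```

```text
0.0006227555855643122 [ 0.51482299 -0.28514232  0.08871784] [-0.35756125  1.29551806  0.09174002] [-0.01494572 -0.11119898  0.02736294]
```

View pics/w3c.png

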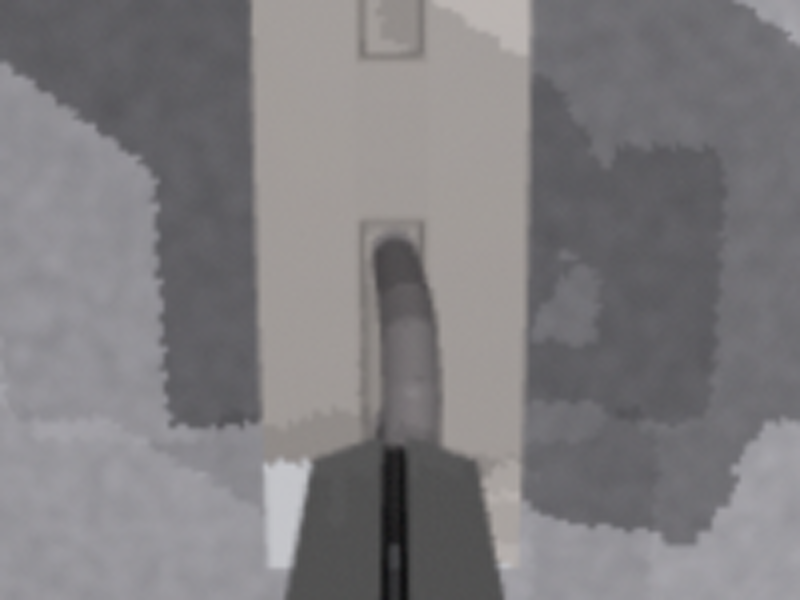

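Width is 0.6 mm, so the jaws shut on nothing. The fingertips show at row ~232, where I expected about 212, so they may be physically higher than the TCP data suggests. I'll check from the fixed cameras.

Run:
```python
from h import *
from plant import ctrl
s=ctrl.observe();Q=R.from_quat(s["tool_rot"])
tip=s["tool_pos"]+Q.apply([0,0,.019]);print(s["tool_pos"],tip)
o=[]
for n in("side","top"):
    c=ctrl.calibration(n);im=ctrl.camera(n)[:,:,::-1].copy()
    u,v=proj(c,tip);print(n,u,v,proj(c,s["tool_pos"]))
    x,y=int(u)-50,int(v)-37;x=min(max(x,0),540);y=min(max(y,0),325)
    o.append(crop(im,x,y,100,75,4));print(x,y)
cv2.imwrite("pics/f.png",np.hstack(o))
c=ctrl.calibration("wrist");print("wrist tip",proj(c,tip,True),proj(c,s["tool_pos"]+Q.apply([.008,0,.019]),True))
```

```text
[ 0.51478265 -0.28516733  0.08869953] [ 0.51477988 -0.2851656   0.06969953]
side 385.9511219045352 334.1161986330003 (np.float64(387.2737197465288), np.float64(329.71302621726807))
335 297
top 449.0810156886655 212.4354030905773 (np.float64(451.31871522330226), np.float64(210.93879277482682))
399 175
wrist tip (np.float64(318.81190008895004), np.float64(222.399297185531)) (np.float64(318.8230161267639), np.float64(212.0888257324756))
```

View pics/f.png

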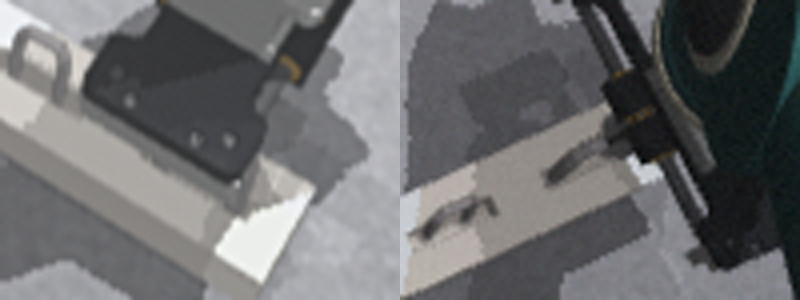

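Run:
```python
from h import *
from plant import ctrl
s=ctrl.observe();Q=R.from_quat(s["tool_rot"])
c=ctrl.calibration("wrist")
for px,d in(((319,232),.19),((319,232),.20),((319,232),.21)):
    o,r=ray(c,*px,True);print(d,Q.inv().apply(o+r*d-s["tool_pos"])*1000)
im=cv2.imread("pics/w2.png");cv2.imwrite("pics/w2f.png",crop(im,150,200,340,120,2.3))
```

```text
0.19 [  7.3524951    0.02640691 -20.70662624]
0.2 [  3.82105909   0.05819001 -11.35098892]
0.21 [ 0.28962309  0.08997311 -1.99535161]
```

View pics/w2f.png

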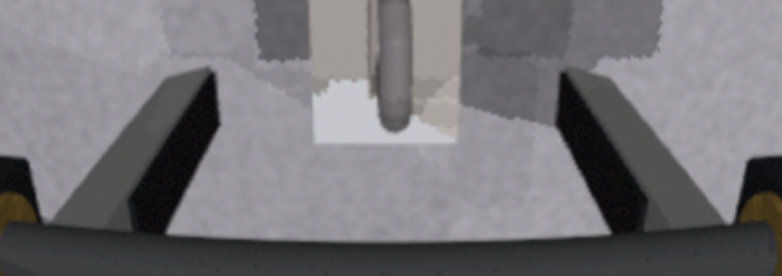

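Evidence suggests the real tips are ~20 mm behind the reported TCP, so they closed just above the bar. I'll open again; the fingers straddle the rack, so I can then go lower safely and check by picture.

>>> play_rows([
  [[0,0,-5,0,0,0,-1],[0,0,-5,0,0,0,-1],[0,0,-5,0,0,0,-1],[0,0,-5,0,0,0,-1],[0,0,-5,0,0,0,-1]],
])

```text
time: 3.9
tool_pos: [0.5148, -0.2852, 0.0937]
tool_rot: [0.584, 0.812, -0.0, -0.0]
wrist_force: [0.4, 1.1, 0.5]
width: 0.037
```

>>> play_rows([
  [[0,0,0,0,0,0,-1],[0,0,0,0,0,0,-1],[0,0,0,0,0,0,-1]],
])

```text
time: 4.2
tool_pos: [0.5148, -0.2851, 0.0937]
tool_rot: [0.584, 0.812, 0.0, -0.0]
wrist_force: [-0.3, -0.5, -0.1]
width: 0.0611
```

Run:
```python
from h import *
from plant import ctrl
s=ctrl.observe();Q=R.from_quat(s["tool_rot"]);print(s["width"],s["tool_pos"])
o=[]
for n,x,y in(("side",335,270),("top",399,165)):
    im=ctrl.camera(n)[:,:,::-1].copy();o.append(crop(im,x,y,100,100,4))
cv2.imwrite("pics/f2.png",np.hstack(o))
im=ctrl.camera("wrist")[:,:,::-1].copy();cv2.imwrite("pics/w4.png",im)
```

```text
0.06109407124395615 [ 0.51482116 -0.28514723  0.09369935]
```

View pics/f2.png

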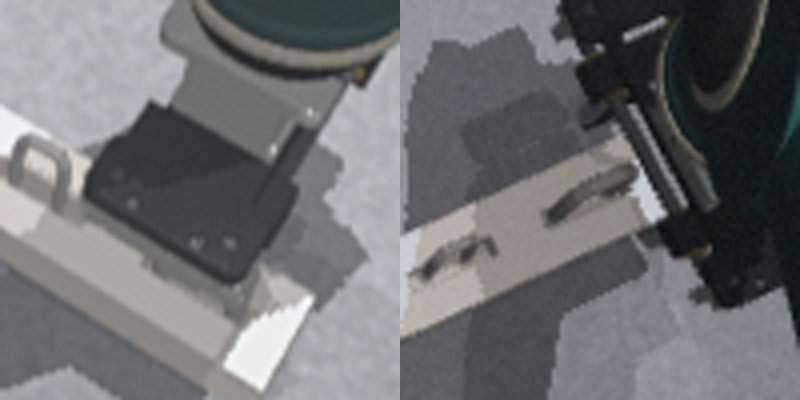

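View pics/w4.png

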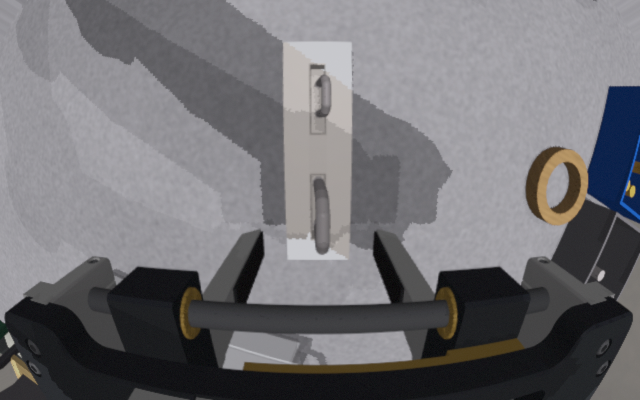

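Fingers at rows 231+ (x 262 and 376) are plainly above the bar (322,215). I'll finish opening while descending 40 mm slowly.

>>> play_rows([
  [[0,0,0,0,0,0,-1],[0,0,0,0,0,0,-1],[0,0,5,0,0,0,-1],[0,0,10,0,0,0,-1],[0,0,15,0,0,0,-1]],
])

```text
time: 4.85
tool_pos: [0.5147, -0.2851, 0.0781]
tool_rot: [0.584, 0.812, -0.0, -0.0]
wrist_force: [0.6, 0.1, 0.5]
width: 0.094
```

>>> play_rows([
  [[0,0,6,0,0,0,-1],[0,0,12,0,0,0,-1],[0,0,18,0,0,0,-1],[0,0,25,0,0,0,-1],[0,0,25,0,0,0,-1]],
])

```text
time: 5.35
tool_pos: [0.5143, -0.2849, 0.0526]
tool_rot: [0.584, 0.812, -0.0, -0.001]
wrist_force: [0.0, -0.4, -0.2]
width: 0.0937
```

Run:
```python
from h import *
from plant import ctrl
s=ctrl.observe();print(s["width"],s["tool_pos"],s["wrist_force"])
im=ctrl.camera("wrist")[:,:,::-1].copy();cv2.imwrite("pics/w5.png",im)
c=ctrl.calibration("wrist");print(proj(c,[.5144,-.2852,.089],True))
im=ctrl.camera("side")[:,:,::-1].copy();cv2.imwrite("pics/s5.png",crop(im,320,260,120,100,5))
```

```text
0.09372513199102893 [ 0.51429484 -0.28489809  0.05263249] [ 0.02635592 -0.37939212 -0.23706243]
(np.float64(318.63736967517576), np.float64(253.3711553221628))
```

View pics/w5.png

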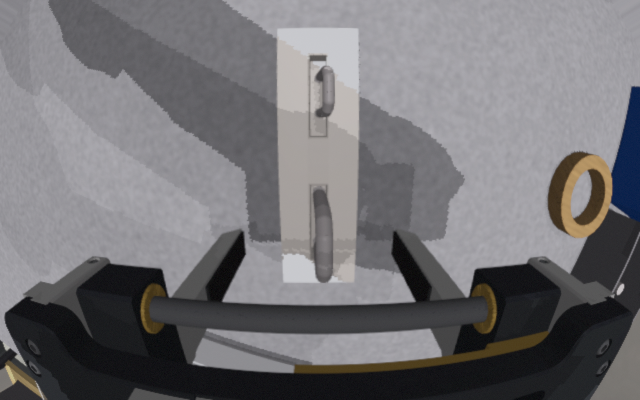

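View pics/s5.png

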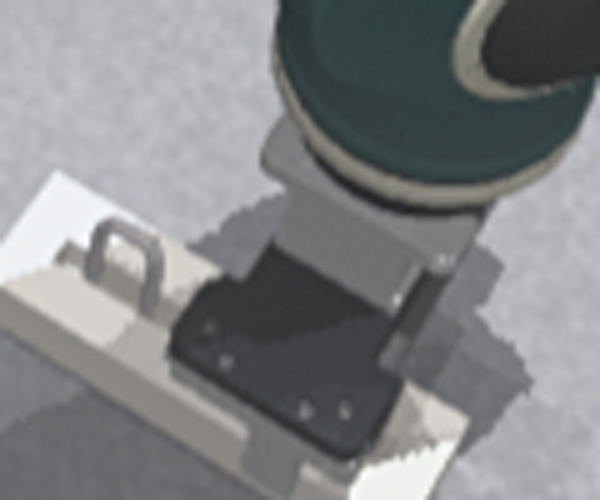

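Run:
```python
from h import *
from plant import ctrl
s=ctrl.observe();Q=R.from_quat(s["tool_rot"]);c=ctrl.calibration("side")
for z in(-21,0,19):
  for x in(-8,8):
    p=s["tool_pos"]+Q.apply(np.array([x,-59.5,z])/1000);u,v=proj(c,p);print(z,x,((u-320)*5,(v-260)*5),p[2])
```

```text
-21 -8 (np.float64(271.1127894970477), np.float64(505.536091119169)) 0.07461508059024066
-21 8 (np.float64(232.50164557156552), np.float64(480.7995678438985)) 0.07461990561446698
0 -8 (np.float64(264.85283379242077), np.float64(527.495017053443)) 0.053615081936247706
0 8 (np.float64(227.01943577757163), np.float64(503.0814334433862)) 0.053619906960474015
19 -8 (np.float64(259.3924297252943), np.float64(546.6492433992642)) 0.0346150831540636
19 8 (np.float64(222.23625813360798), np.float64(522.5221563281693)) 0.03461990817828991
```

Run:
```python
from h import *
from plant import ctrl
im=ctrl.camera("side")[:,:,::-1].copy();cv2.imwrite("pics/s6.png",crop(im,340,310,80,70,8))
```

```text
(no output)
```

View pics/s6.png

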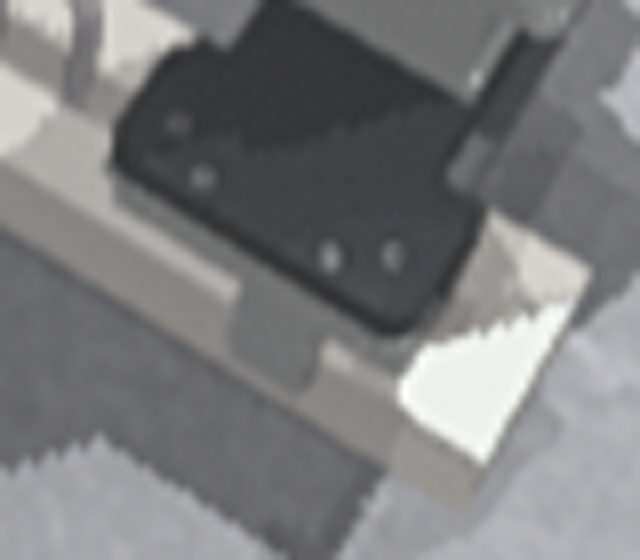

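Run:
```python
from h import *
from plant import ctrl
s=ctrl.observe();Q=R.from_quat(s["tool_rot"]);c=ctrl.calibration("side");w=ctrl.calibration("wrist")
p,e=tri([ray(w,224,234,True),ray(c,369,352.5)]);print(p,e,Q.inv().apply(p-s["tool_pos"])*1000)
print(s["tool_pos"],w["pose"][:3,3])
im=cv2.imread("pics/w5.png");cv2.imwrite("pics/w5c.png",crop(im,200,180,240,120,3.3))
```

```text
[ 0.45923726 -0.29560063  0.08441629] [np.float64(0.0015540700830011), np.float64(0.0015540700830010453)] [  7.84280532 -56.12783489 -30.5664422 ]
[ 0.51494449 -0.28516354  0.05385615] [ 0.4906408  -0.21478919  0.25229308]
```

View pics/w5c.png

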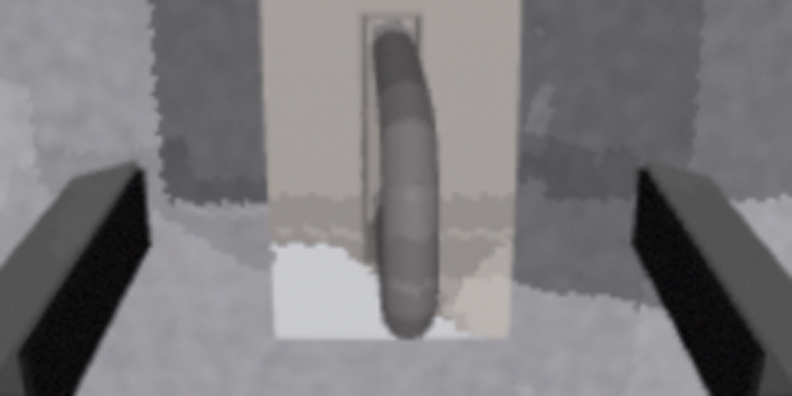

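Tips are now about 10–15 mm below the bar's centre line. The crop shows the bar (395–438) between the pads (150, 640) and nearer the camera than the tips. Down 5 mm more, then close.

>>> play_rows([
  [[0,0,5,0,0,0,-1],[0,0,5,0,0,0,0.5],[0,0,5,0,0,0,1],[0,0,5,0,0,0,1],[0,0,5,0,0,0,1]],
])

```text
time: 6.0
tool_pos: [0.5149, -0.2852, 0.0489]
tool_rot: [0.584, 0.812, -0.0, 0.0]
wrist_force: [0.2, -0.1, -0.7]
width: 0.0658
```

>>> play_rows([
  [[0,0,0,0,0,0,1],[0,0,0,0,0,0,1],[0,0,0,0,0,0,1],[0,0,0,0,0,0,1],[0,0,0,0,0,0,1]],
])

```text
time: 6.5
tool_pos: [0.5148, -0.2852, 0.0487]
tool_rot: [0.584, 0.812, 0.0, -0.0]
wrist_force: [0.4, -0.2, 0.1]
width: 0.0257
```

>>> play_rows([
  [[0,0,0,0,0,0,1],[0,0,0,0,0,0,1],[0,0,0,0,0,0,1],[0,0,0,0,0,0,1],[0,0,0,0,0,0,1]],
])

```text
time: 7.0
tool_pos: [0.5148, -0.2852, 0.0487]
tool_rot: [0.584, 0.812, -0.0, -0.0]
wrist_force: [0.4, -0.1, -0.6]
width: 0.0085
```

>>> play_rows([
  [[0,0,0,0,0,0,1],[0,0,0,0,0,0,1],[0,0,0,0,0,0,1]],
])

```text
time: 7.3
tool_pos: [0.5148, -0.2851, 0.0487]
tool_rot: [0.584, 0.812, 0.0, -0.0]
wrist_force: [-0.5, 0.6, -0.4]
width: 0.0089
```

Run:
```python
from h import *
from plant import ctrl
s=ctrl.observe();print(s["width"],s["tool_pos"],s["wrist_force"])
im=ctrl.camera("wrist")[:,:,::-1].copy();cv2.imwrite("pics/w6c.png",crop(im,220,160,200,150,4))
```

```text
0.00889454205682764 [ 0.51483086 -0.2851359   0.04873096] [-0.54007986  0.55805437 -0.36697259]
```

View pics/w6c.png

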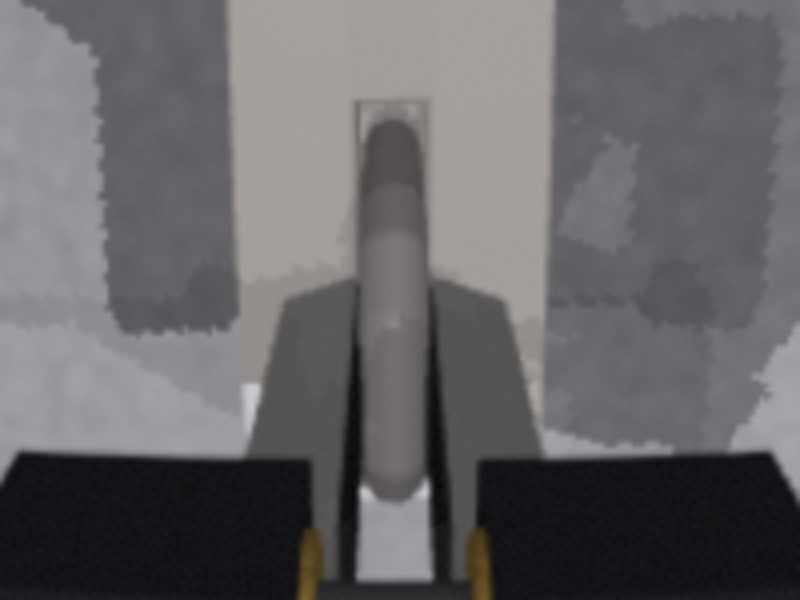

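Gripped upright, bar centred between the pads. Lifting.

>>> play_rows([
  [[0,0,-10,0,0,0,1],[0,0,-20,0,0,0,1],[0,0,-40,0,0,0,1],[0,0,-70,0,0,0,1],[0,0,-100,0,0,0,1]],
])

```text
time: 7.85
tool_pos: [0.5147, -0.285, 0.1506]
tool_rot: [0.584, 0.812, 0.0, 0.0]
wrist_force: [-0.2, -0.4, -1.1]
width: 0.0085
```

>>> play_rows([
  [[0,0,-30,0,0,0,1],[0,0,-45,0,0,0,1],[0,0,-45,0,0,0,1]],
])

```text
time: 8.15
tool_pos: [0.5157, -0.2856, 0.1959]
tool_rot: [0.584, 0.812, 0.0, 0.002]
wrist_force: [-0.6, 0.2, -2.4]
width: 0.009
```

Run:
```python
from h import *
from plant import ctrl
s=ctrl.observe();print(s["width"],s["tool_pos"],s["wrist_force"])
im=ctrl.camera("wrist")[:,:,::-1].copy();cv2.imwrite("pics/w7.png",im)
im=ctrl.camera("top")[:,:,::-1].copy();cv2.imwrite("pics/t7.png",im)
im=ctrl.camera("side")[:,:,::-1].copy();cv2.imwrite("pics/s7.png",im)
t=ctrl.calibration("top");print("finlock",onz(t,328,201,.07),"bottle",onz(t,330,262,.11))
print(rel([.537,.1735,.193],0,s))
```

```text
0.008982395189067629 [ 0.51566153 -0.28557147  0.1958568 ] [-0.60837913  0.18921267 -2.40320091]
finlock [ 0.5719977  -0.00114357  0.07      ] bottle [0.42376985 0.01120202 0.11      ]
(array([428.4, 166.4,   2. ]), array([0.0024, 0.0023, 0.324 ]))
```

View pics/w7.png

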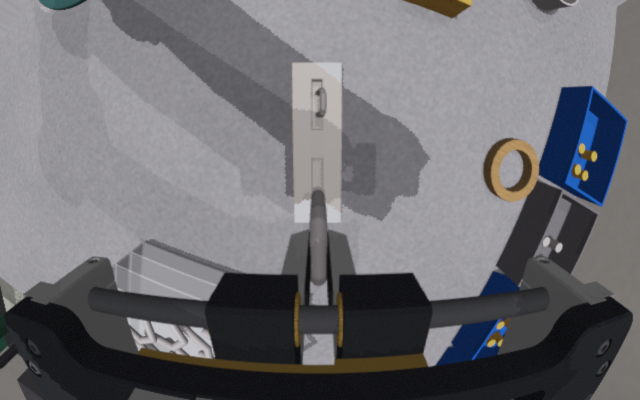

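View pics/s7.png

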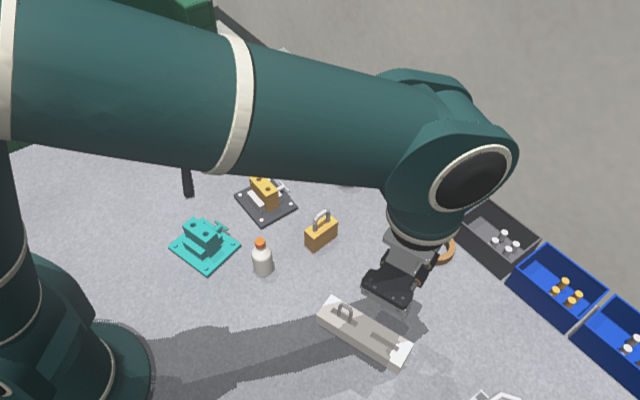

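Shackle is out and hangs straight; the small one is still in its slot. Moving over the lock.

>>> play_rows([
  [[20,8,0,0,0,0.03,1],[55,22,0,0,0,0.09,1],[95,38,0,0,0,0.15,1],[135,54,0,0,0,0.22,1],[175,70,0,0,0,0.27,1]],
])

```text
time: 8.8
tool_pos: [0.5246, -0.0953, 0.1923]
tool_rot: [0.689, 0.725, -0.0, -0.001]
wrist_force: [-0.1, -0.5, -1.4]
width: 0.0084
```

>>> play_rows([
  [[36,5,0,0,0,0.02,1],[76,13,0,0,0,0.04,1],[114,20,0,0,0,0.05,1],[150,26,0,0,0,0.054,1],[180,30,0,0,0,0.054,1]],
])

```text
time: 9.3
tool_pos: [0.545, 0.0864, 0.1923]
tool_rot: [0.707, 0.707, -0.001, -0.001]
wrist_force: [-0.5, -0.1, -0.6]
width: 0.0086
```

>>> play_rows([
  [[0,0,0,0,0,0,1],[0,0,0,0,0,0,1]],
])

```text
time: 9.5
tool_pos: [0.5451, 0.0845, 0.1925]
tool_rot: [0.707, 0.708, -0.001, -0.001]
wrist_force: [-0.6, -0.8, -2.3]
width: 0.0087
```

Run:
```python
from h import *
from plant import ctrl
s=ctrl.observe();print(s["width"],s["tool_pos"],s["wrist_force"])
print(rel([.537,.1735,.193],0,s))
```

```text
0.008695278947644745 [0.54508398 0.0845209  0.19246517] [-0.62245951 -0.82432585 -2.33261253]
(array([89. , -8. , -0.5]), array([-0.0021, -0.    ,  0.0012]))
```

Run:
```python
from h import *
from plant import ctrl
s=ctrl.observe();c=ctrl.calibration("wrist")
im=ctrl.camera("wrist")[:,:,::-1].copy();cv2.imwrite("pics/w8.png",im)
for p in ([.537,.1935,.072],[.537,.1535,.072]):print(proj(c,p,True))
u,v=map(int,proj(c,[.537,.1735,.072],True));print(u-50,v-50);cv2.imwrite("pics/w8c.png",crop(im,u-50,v-50,100,100,6))
```

```text
(np.float64(310.82346957626135), np.float64(86.74379067676168))
(np.float64(310.8132157633503), np.float64(125.45086241603794))
260 56
```

View pics/w8.png

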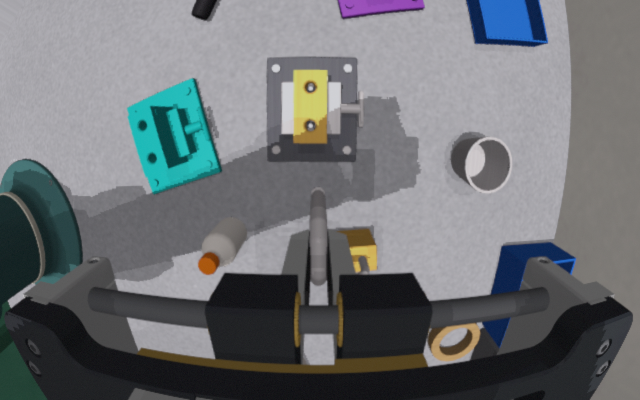

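View pics/w8c.png

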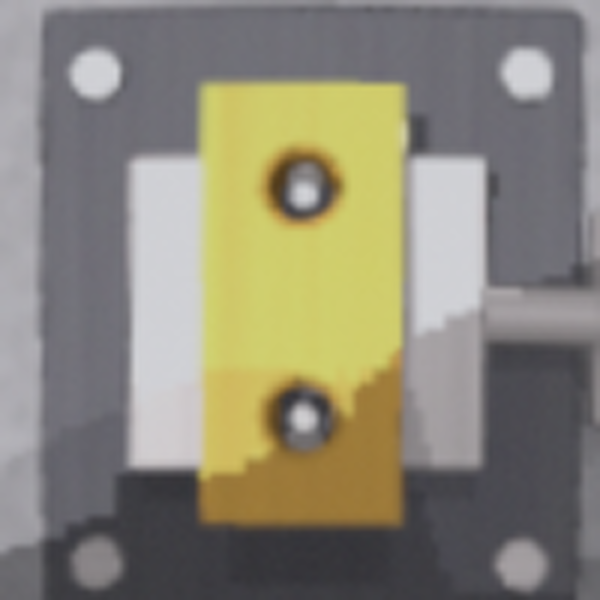

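Run:
```python
from h import *
from plant import ctrl
s=ctrl.observe();c=ctrl.calibration("wrist");Q=R.from_quat(s["tool_rot"])
P=lambda x,z:proj(c,s["tool_pos"]+Q.apply(np.array([x,0,z])/1000),True)
zc=-40.3
print("crown",P(0,zc-5))
print("foot +20",P(20,zc+77),P(22,zc+77),P(18,zc+77),"foot -20",P(-20,zc+77))
print("near bend max row",max(P(-10-15*np.sin(a),zc+10-15*np.cos(a))[1] for a in np.linspace(0,1.57,40)))
im=cv2.imread("pics/w8.png");cv2.imwrite("pics/w8d.png",crop(im,280,175,80,120,5))
```

```text
crown (np.float64(318.7057638982539), np.float64(260.1918001996142))
foot +20 (np.float64(318.5098730977814), np.float64(190.57440151356005)) (np.float64(318.51156090074767), np.float64(188.06879749993945)) (np.float64(318.50817730312303), np.float64(193.07067849718788)) foot -20 (np.float64(318.47489584274297), np.float64(238.411582960196))
near bend max row 288.9465551095888
```

View pics/w8d.png

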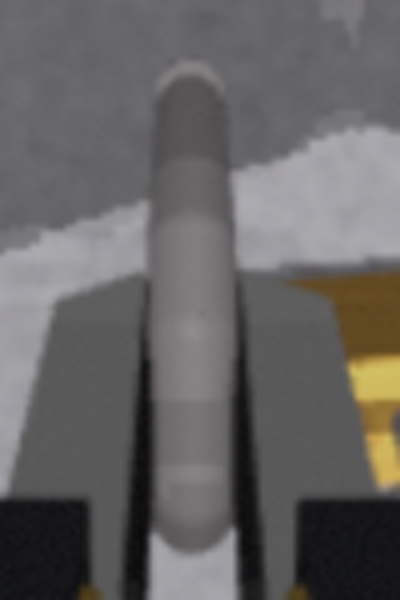

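Run:
```python
from h import *
from plant import ctrl
s=ctrl.observe();c=ctrl.calibration("wrist");Q=R.from_quat(s["tool_rot"])
P=lambda x,z:proj(c,s["tool_pos"]+Q.apply(np.array([x,0,z])/1000),True)[1]
for dz in(0,2,4):
  for dx in(0,1,2):
    zc=-40.3+dz
    print(dz,dx,"far %.1f"%min(P(dx+25,zc+69),P(dx+22,zc+77)),"near %.1f"%max(P(dx-10-15*np.sin(a),zc+10-15*np.cos(a)) for a in np.linspace(0,1.57,40)))
```

```text
0 0 far 186.5 near 288.9
0 1 far 185.2 near 287.5
0 2 far 183.9 near 286.1
2 0 far 185.9 near 287.3
2 1 far 184.6 near 285.8
2 2 far 183.3 near 284.4
4 0 far 185.4 near 285.6
4 1 far 184.1 near 284.2
4 2 far 182.8 near 282.8
```

>>> play_rows([
  [[30,-3,0,0,0,0,1],[65,-8.5,0,0,0,0,1],[88.5,-8.5,0,-0.002,0,0.001,1],[88.5,-8.5,30,-0.002,0,0.001,1],[88.5,-8.5,55,-0.002,0,0.001,1]],
])

```text
time: 10.05
tool_pos: [0.5373, 0.172, 0.1375]
tool_rot: [0.708, 0.707, 0.001, 0.001]
wrist_force: [1.5, 0.2, -1.5]
width: 0.0086
```

>>> play_rows([
  [[0,0,0,0,0,0,1],[0,0,0,0,0,0,1]],
])

```text
time: 10.25
tool_pos: [0.5374, 0.1719, 0.139]
tool_rot: [0.708, 0.706, 0.0, 0.0]
wrist_force: [-0.4, 0.7, -0.6]
width: 0.0088
```

Run:
```python
from h import *
from plant import ctrl
s=ctrl.observe();print(s["width"],s["tool_pos"],s["wrist_force"])
print(rel([.5365,.1732,.124],0,s))
o=[]
for n in("side","top"):
    c=ctrl.calibration(n);im=ctrl.camera(n)[:,:,::-1].copy();cv2.imwrite(f"pics/{n}9.png",im)
    u,v=map(int,proj(c,[.537,.1735,.09]));print(n,u-50,v-50);o.append(crop(im,u-50,v-50,100,100,4))
cv2.imwrite("pics/c9.png",np.hstack(o))
im=ctrl.camera("wrist")[:,:,::-1].copy();cv2.imwrite("pics/w9.png",crop(im,240,110,160,120,5))
```

```text
0.008848573337086208 [0.53736952 0.17193957 0.13899687] [-0.42572767  0.70659978 -0.61170041]
(array([ 1.3, -0.9, 15. ]), array([ 0.0012,  0.0001, -0.0023]))
side 211 128
top 205 171
```

View pics/c9.png

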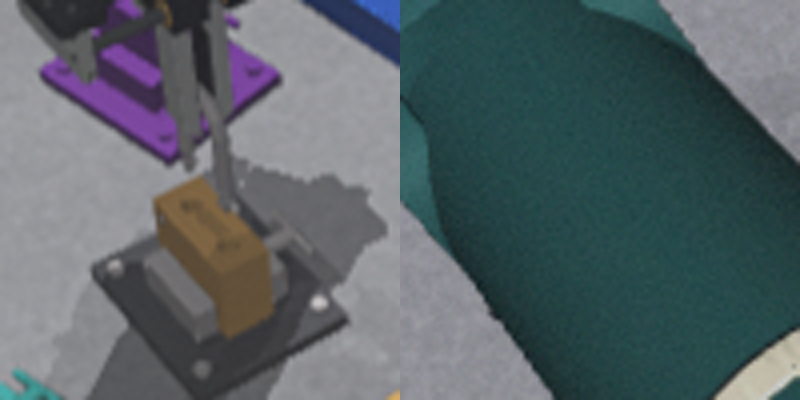

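View pics/w9.png

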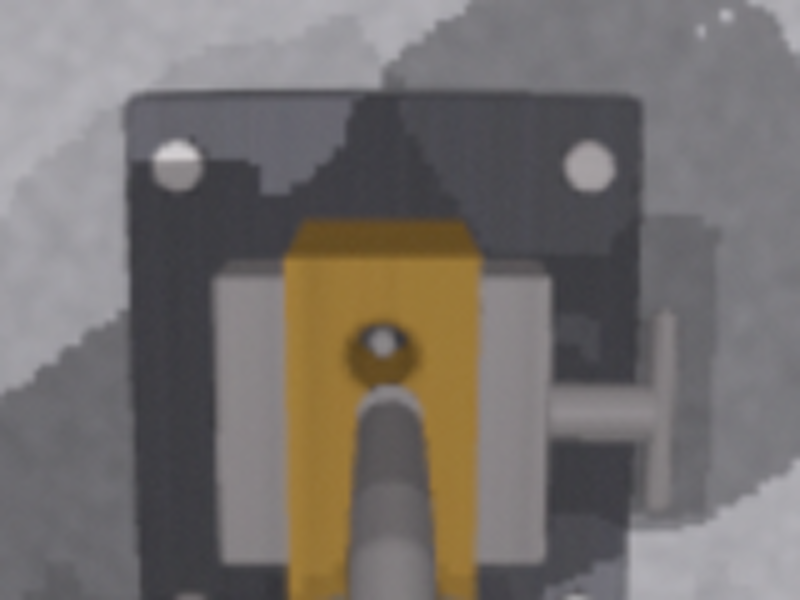

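Run:
```python
from h import *
from plant import ctrl
s=ctrl.observe();w=ctrl.calibration("wrist");c=ctrl.calibration("side")
print(s["tool_pos"],onz(w,240+(383.5)/5-.5,110+352.5/5-.5,.072,True))
for dy in(-.02,.02):
    p=s["tool_pos"]+[0,dy,-.0367];q=proj(c,p);print("side foot crop",(q[0]-211)*4,(q[1]-128)*4, "wrist crop",(proj(w,p,True)[0]-240)*5,(proj(w,p,True)[1]-110)*5)
im=cv2.imread("pics/side9.png");cv2.imwrite("pics/c9b.png",crop(im,230,125,70,70,8))
```

```text
[0.53796254 0.17263844 0.14001874] [0.53628198 0.19492733 0.072     ]
side foot crop 223.03213784345758 206.59064436246513 wrist crop 391.717443671792 642.0322804215655
side foot crop 185.87383021409255 166.9617653335365 wrist crop 391.39911456276593 402.8348691667542
```

View pics/c9b.png

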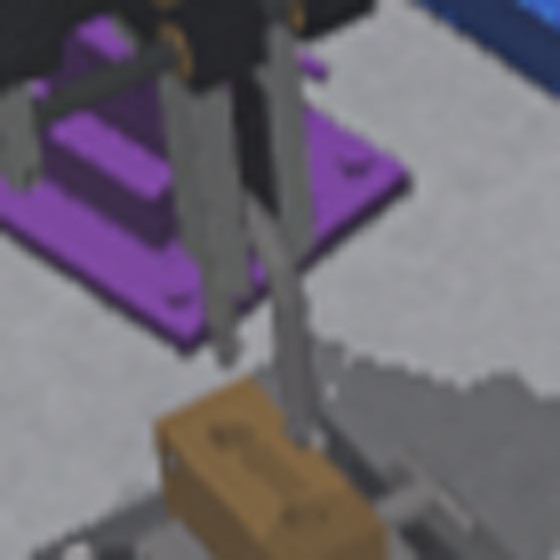

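>>> play_rows([
  [[0,0,0,0,0,0,1],[0,0,0,0,0,0,1]],
])

```text
time: 10.6
tool_pos: [0.5375, 0.1728, 0.1394]
tool_rot: [0.708, 0.707, 0.001, 0.001]
wrist_force: [-0.7, 0.2, -1.4]
width: 0.0084
```

Run:
```python
from h import *
from plant import ctrl
for i in range(4):
    s=ctrl.observe();print(s["tool_pos"],s["wrist_force"],rel([.5364,.1735,.118],0,s)); ctrl.camera("wrist")
```

```text
[0.5375106  0.17280645 0.139363  ] [-0.66823649  0.1943473  -1.39968625] (array([ 0.7, -1.2, 21.4]), array([ 0.0028, -0.0001, -0.0012]))
[0.53742612 0.17286451 0.13922264] [-0.56878435 -0.25265817 -1.53268421] (array([ 0.6, -1.1, 21.2]), array([ 0.0026, -0.0001, -0.0011]))
[0.53732587 0.17285634 0.13906993] [0.58752776 0.18615407 0.04014419] (array([ 0.6, -1. , 21.1]), array([ 0.0024, -0.0001, -0.001 ]))
[0.53729941 0.1728602  0.13897915] [-0.42906697  0.1524855  -0.7074338 ] (array([ 0.6, -0.9, 21. ]), array([ 0.0023, -0.0001, -0.0011]))
```

Feet in the side view at (258.5,169.4) and (268.5,179.4) match predictions relative to the holes. Correcting ~1 mm and approaching the mouths.

>>> play_rows([
  [[0.7,-1,8,0.002,0,-0.001,1],[0.7,-1,16,0.002,0,-0.001,1],[0.7,-1,24,0.002,0,-0.001,1],[0.7,-1,24,0.002,0,-0.001,1],[0.7,-1,24,0.002,0,-0.001,1]],
])

```text
time: 11.3
tool_pos: [0.5361, 0.1736, 0.1145]
tool_rot: [0.707, 0.707, -0.0, -0.0]
wrist_force: [0.0, -1.2, -0.8]
width: 0.0086
```

Run:
```python
from h import *
from plant import ctrl
s=ctrl.observe();print(s["tool_pos"],s["wrist_force"],rel([.5364,.1735,.118],0,s))
c=ctrl.calibration("side");im=ctrl.camera("side")[:,:,::-1].copy();cv2.imwrite("pics/c10.png",crop(im,230,135,60,60,8))
im=ctrl.camera("wrist")[:,:,::-1].copy();cv2.imwrite("pics/w10.png",crop(im,240,110,160,120,4))
```

```text
[0.53610974 0.17362361 0.11445848] [ 0.02577945 -1.19395173 -0.83707556] (array([-0.1,  0.3, -3.5]), array([-0.0007, -0.0001,  0.0001]))
```

View pics/c10.png

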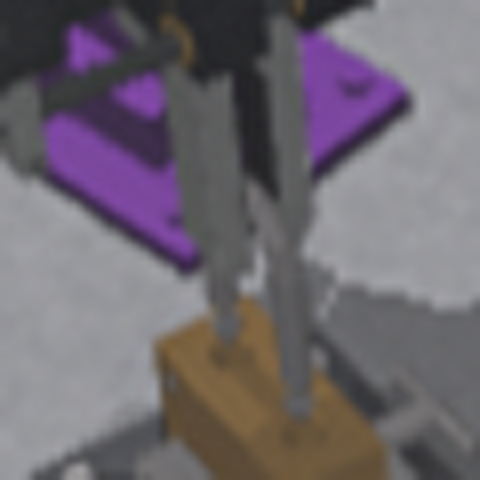

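View pics/w10.png

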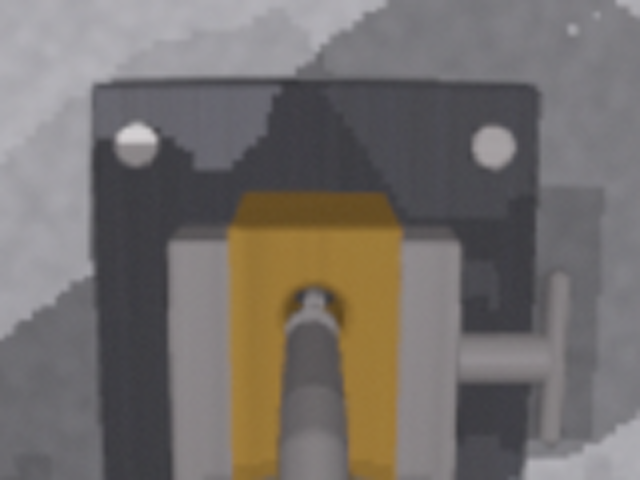

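Both feet are right above their holes. Descending gently in small steps.

>>> play_rows([
  [[0,0.2,2,0,0,0,1],[0,0.2,4,0,0,0,1],[0,0.2,6,0,0,0,1],[0,0.2,7,0,0,0,1],[0,0.2,8,0,0,0,1]],
])

```text
time: 11.9
tool_pos: [0.5364, 0.1736, 0.1066]
tool_rot: [0.707, 0.707, -0.0, -0.0]
wrist_force: [0.2, -0.1, -0.2]
width: 0.0088
```

>>> play_rows([
  [[0,0,1,0,0,0,1],[0,0,2,0,0,0,1],[0,0,3,0,0,0,1],[0,0,4,0,0,0,1]],
])

```text
time: 12.3
tool_pos: [0.5365, 0.1736, 0.1027]
tool_rot: [0.707, 0.707, 0.0, -0.0]
wrist_force: [0.5, 0.8, -0.2]
width: 0.0088
```

>>> play_rows([
  [[0,0,1,0,0,0,1],[0,0,2,0,0,0,1],[0,0,3,0,0,0,1],[0,0,4,0,0,0,1],[0,0,5,0,0,0,1]],
])

```text
time: 12.8
tool_pos: [0.5365, 0.1736, 0.0977]
tool_rot: [0.707, 0.707, 0.0, -0.0]
wrist_force: [0.2, -0.2, -0.8]
width: 0.0093
```

>>> play_rows([
  [[0,0,1,0,0,0,1],[0,0,2,0,0,0,1],[0,0,3,0,0,0,1],[0,0,4,0,0,0,1]],
])

```text
time: 13.2
tool_pos: [0.5365, 0.1736, 0.0937]
tool_rot: [0.707, 0.707, 0.0, -0.0]
wrist_force: [-1.0, 0.4, -1.7]
width: 0.009
```

Run:
```python
from h import *
from plant import ctrl
s=ctrl.observe();print(s["tool_pos"],s["wrist_force"],s["wrist_torque"],rel([.5364,.1735,.118],0,s))
c=ctrl.calibration("side");im=ctrl.camera("side")[:,:,::-1].copy();cv2.imwrite("pics/c11.png",crop(im,230,135,60,60,8))
```

```text
[0.53645934 0.17358277 0.09366451] [-0.9622671   0.37027512 -1.690025  ] [ 0.04377731 -0.08455076 -0.01431294] (array([ -0.1,  -0.1, -24.3]), array([-0.0001, -0.0001,  0.    ]))
```

View pics/c11.png

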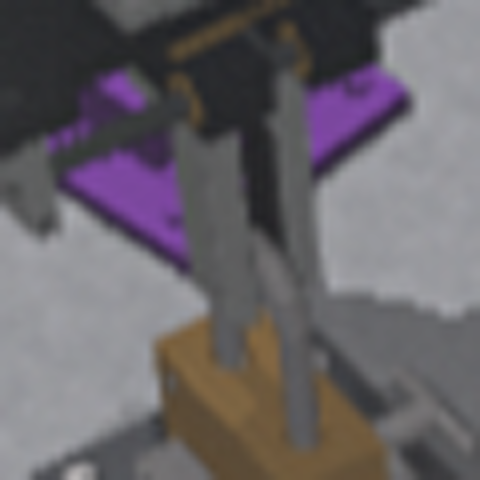

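Both legs are in the holes, ~15 mm deep, free. Continuing by feel.

>>> play_rows([
  [[0,0,1,0,0,0,1],[0,0,2,0,0,0,1],[0,0,3,0,0,0,1],[0,0,3,0,0,0,1]],
])

```text
time: 13.65
tool_pos: [0.5365, 0.1736, 0.0907]
tool_rot: [0.707, 0.707, 0.0, -0.0]
wrist_force: [0.4, -0.4, 1.1]
width: 0.0086
```

>>> play_rows([
  [[0,0,1,0,0,0,1],[0,0,2,0,0,0,1],[0,0,2,0,0,0,1]],
])

```text
time: 13.95
tool_pos: [0.5365, 0.1736, 0.0887]
tool_rot: [0.707, 0.707, 0.0, -0.0]
wrist_force: [0.8, -0.0, 2.3]
width: 0.0089
```

>>> play_rows([
  [[0,0,1,0,0,0,1],[0,0,2,0,0,0,1],[0,0,2,0,0,0,1]],
])

```text
time: 14.25
tool_pos: [0.5365, 0.1736, 0.0867]
tool_rot: [0.707, 0.707, -0.0, -0.0]
wrist_force: [0.3, -0.0, 2.2]
width: 0.0091
```

>>> play_rows([
  [[0,0,1,0,0,0,1],[0,0,2,0,0,0,1],[0,0,2,0,0,0,1]],
])

```text
time: 14.55
tool_pos: [0.5365, 0.1736, 0.0846]
tool_rot: [0.707, 0.707, -0.0, -0.0]
wrist_force: [0.9, -0.7, 1.8]
width: 0.009
```

>>> play_rows([
  [[0,0,1,0,0,0,1],[0,0,1,0,0,0,1]],
])

```text
time: 14.75
tool_pos: [0.5365, 0.1735, 0.0837]
tool_rot: [0.707, 0.707, -0.0, -0.0]
wrist_force: [0.4, -0.2, 3.2]
width: 0.009
```

>>> play_rows([
  [[0,0,1,0,0,0,1],[0,0,1,0,0,0,1]],
])

```text
time: 14.95
tool_pos: [0.5365, 0.1736, 0.0827]
tool_rot: [0.707, 0.707, 0.0, -0.0]
wrist_force: [1.4, -0.1, 3.4]
width: 0.0088
```

>>> play_rows([
  [[0,0,1,0,0,0,1],[0,0,1,0,0,0,1]],
])

```text
time: 15.15
tool_pos: [0.5365, 0.1736, 0.0817]
tool_rot: [0.707, 0.707, -0.0, -0.0]
wrist_force: [0.2, -0.2, 3.1]
width: 0.009
```

>>> play_rows([
  [[0,0,1,0,0,0,1],[0,0,1,0,0,0,1]],
])

```text
time: 15.35
tool_pos: [0.5366, 0.1737, 0.0808]
tool_rot: [0.707, 0.707, 0.0, -0.0]
wrist_force: [-0.5, -0.1, 4.2]
width: 0.0087
```

>>> play_rows([
  [[0,0,1,0,0,0,1],[0,0,1,0,0,0,1]],
])

```text
time: 15.55
tool_pos: [0.5368, 0.1737, 0.08]
tool_rot: [0.707, 0.707, 0.0, 0.0]
wrist_force: [-0.6, -0.6, 7.4]
width: 0.0089
```

>>> play_rows([
  [[0,0,1,0,0,0,1],[0,0,1,0,0,0,1]],
])

```text
time: 15.75
tool_pos: [0.537, 0.1738, 0.0792]
tool_rot: [0.707, 0.707, 0.0, 0.0]
wrist_force: [0.8, -0.1, 9.0]
width: 0.0089
```

>>> play_rows([
  [[0,0,1,0,0,0,1],[0,0,1,0,0,0,1]],
])

```text
time: 15.95
tool_pos: [0.537, 0.1738, 0.0783]
tool_rot: [0.707, 0.707, 0.001, 0.0]
wrist_force: [0.2, -0.1, 8.6]
width: 0.0086
```

>>> play_rows([
  [[0,0,1,0,0,0,1],[0,0,1,0,0,0,1]],
])

```text
time: 16.15
tool_pos: [0.5371, 0.1738, 0.0773]
tool_rot: [0.707, 0.707, 0.001, 0.0]
wrist_force: [-0.6, 0.3, 10.2]
width: 0.0083
```

>>> play_rows([
  [[0,0,1,0,0,0,1],[0,0,1,0,0,0,1]],
])

```text
time: 16.35
tool_pos: [0.5371, 0.1738, 0.0763]
tool_rot: [0.707, 0.707, 0.001, 0.0]
wrist_force: [-0.1, -0.5, 10.4]
width: 0.009
```

>>> play_rows([
  [[0,0,1,0,0,0,1],[0,0,1,0,0,0,1]],
])

```text
time: 16.55
tool_pos: [0.5369, 0.174, 0.0752]
tool_rot: [0.707, 0.707, 0.001, 0.0]
wrist_force: [1.1, 4.1, -2.9]
width: 0.0088
```

>>> play_rows([
  [[0,0,1,0,0,0,1],[0,0,1,0,0,0,1]],
])

```text
time: 16.75
tool_pos: [0.5365, 0.1735, 0.0737]
tool_rot: [0.707, 0.707, -0.0, -0.0]
wrist_force: [0.8, -0.1, 4.8]
width: 0.0085
```

>>> play_rows([
  [[0,0,0.6,0,0,0,1],[0,0,0.6,0,0,0,1]],
])

```text
time: 16.95
tool_pos: [0.5364, 0.1735, 0.0731]
tool_rot: [0.707, 0.707, -0.0, -0.0]
wrist_force: [-0.2, 0.4, 4.5]
width: 0.0088
```

Force fell from 10.4 N to a steady ~4.5–4.8 N (pins only), held over 2 mm past the fall. I'll try a slight upward tug to verify the latch.

>>> play_rows([
  [[0,0,-1,0,0,0,1],[0,0,-2,0,0,0,1],[0,0,-2,0,0,0,1]],
])

```text
time: 17.25
tool_pos: [0.5359, 0.1735, 0.0746]
tool_rot: [0.707, 0.707, -0.0, -0.0]
wrist_force: [0.7, 2.1, -5.4]
width: 0.0089
```

>>> play_rows([
  [[0,0,-0.7,0,0,0,1],[0,0,-0.7,0,0,0,1]],
])

```text
time: 17.45
tool_pos: [0.5355, 0.1734, 0.0749]
tool_rot: [0.707, 0.707, -0.001, -0.001]
wrist_force: [0.6, 2.3, -17.2]
width: 0.0089
```

It resists the pull with 17 N, so it's latched. I'll press down once more ~1.8 mm, return to neutral, then open.

>>> play_rows([
  [[0,0,1,0,0,0,1],[0,0,2,0,0,0,1],[0,0,2.8,0,0,0,1],[0,0,2.8,0,0,0,1]],
])

```text
time: 17.85
tool_pos: [0.5371, 0.1737, 0.0737]
tool_rot: [0.707, 0.707, 0.001, 0.0]
wrist_force: [-0.4, 0.1, 5.4]
width: 0.0089
```

>>> play_rows([
  [[0,0,-1,0,0,0,1],[0,0,-1,0,0,0,0.9],[0,0,-1,0,0,0,0.5],[0,0,-1,0,0,0,0.5],[0,0,-1,0,0,0,0]],
], newtons=20)

```text
time: 18.35
tool_pos: [0.5363, 0.1735, 0.0739]
tool_rot: [0.707, 0.707, -0.0, -0.0]
wrist_force: [-0.0, 0.1, -0.3]
width: 0.028
```

>>> play_rows([
  [[0,0,0,0,0,0,-1],[0,0,0,0,0,0,-1],[0,0,0,0,0,0,-1],[0,0,0,0,0,0,-1],[0,0,0,0,0,0,-1]],
])

```text
time: 18.85
tool_pos: [0.5364, 0.1736, 0.074]
tool_rot: [0.707, 0.707, -0.0, -0.0]
wrist_force: [0.6, 0.7, 0.9]
width: 0.0679
```

Run:
```python
from h import *
from plant import ctrl
s=ctrl.observe();print(s["tool_pos"],s["wrist_force"],s["width"])
im=ctrl.camera("side")[:,:,::-1].copy();cv2.imwrite("pics/c12.png",crop(im,220,125,80,80,6))
im=ctrl.camera("wrist")[:,:,::-1].copy();cv2.imwrite("pics/w12.png",im)
```

```text
[0.53642955 0.17359368 0.07403477] [0.60430238 0.72992662 0.88814847] 0.06790990417616308
```

View pics/c12.png

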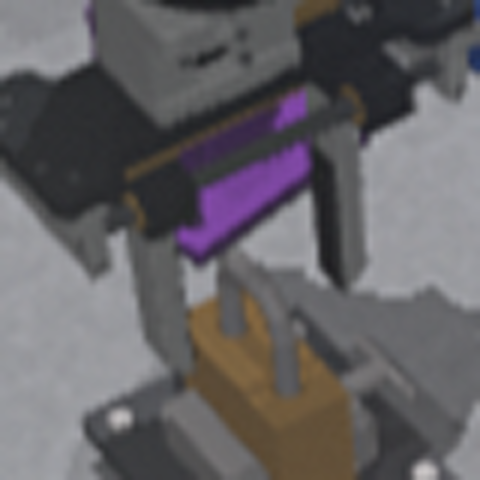

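View pics/w12.png

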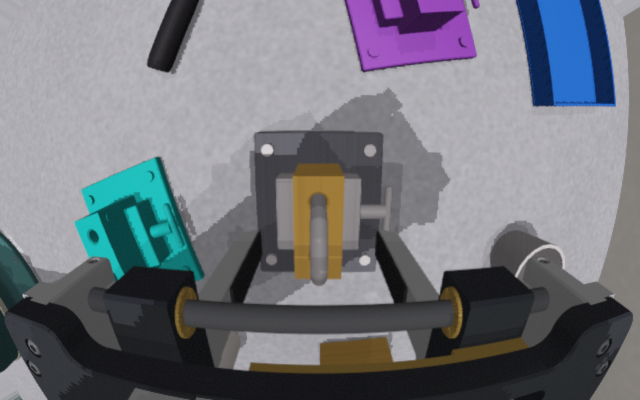

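The side and wrist pictures show the shackle standing low in the lock with the jaws open on both sides. Retreating straight up, then checking its height.

>>> play_rows([
  [[0,0,0,0,0,0,-1],[0,0,-20,0,0,0,-1],[0,0,-60,0,0,0,-1],[0,0,-100,0,0,0,-1],[0,0,-120,0,0,0,-1]],
])

```text
time: 19.45
tool_pos: [0.5373, 0.1742, 0.1973]
tool_rot: [0.707, 0.707, 0.001, 0.001]
wrist_force: [0.3, -0.4, -0.6]
width: 0.094
```

>>> play_rows([
  [[-40,0,0,0,0,0,-1],[-80,0,0,0,0,0,-1],[-80,0,0,0,0,0,-1]],
])

```text
time: 19.75
tool_pos: [0.5368, 0.0881, 0.194]
tool_rot: [0.709, 0.705, -0.001, 0.001]
wrist_force: [0.4, 0.9, -0.7]
width: 0.0937
```

Run:
```python
from h import *
from plant import ctrl
s=ctrl.observe();print(s["time"],s["tool_pos"],s["wrist_force"],s["width"])
c=ctrl.calibration("side");w=ctrl.calibration("wrist");im=ctrl.camera("side")[:,:,::-1].copy();cv2.imwrite("pics/side13.png",im)
iw=ctrl.camera("wrist")[:,:,::-1].copy();cv2.imwrite("pics/w13.png",iw)
a=crop(im,220,140,80,80,5);b=crop(iw,260,60,80,80,5);cv2.imwrite("pics/c13.png",np.hstack([a,b]))
for z in(.072+.042,.072+.0545,.072+.062):
    p=proj(c,[.537,.1735,z]);q=proj(w,[.537,.1735,z],True);print(z,(p[0]-220)*5,(p[1]-140)*5,(q[0]-260)*5+400,(q[1]-60)*5)
```

```text
19.75 [0.53681145 0.08812687 0.19396458] [ 0.39291135  0.86599138 -0.73899727] 0.0937385594395682
0.11399999999999999 205.7943355035937 157.1351610063951 690.4079239917085 238.75817521845732
0.1265 203.6228750993149 138.19212194256778 690.4165220669054 235.9635046283674
0.134 202.30103296430457 126.6608468843738 690.4220819778609 234.1570603542985
```

View pics/c13.png

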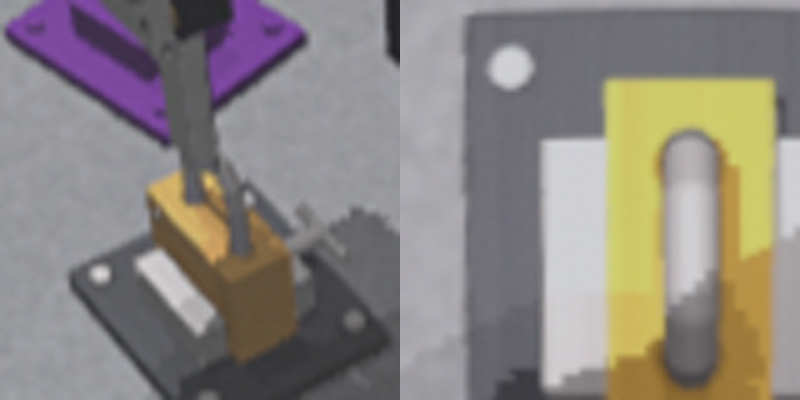

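View pics/side13.png

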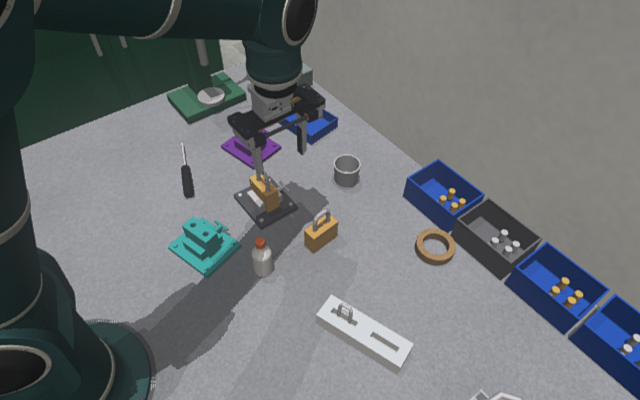

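The finger hides the crown in the side view; I'll move a bit further off for a clear check.

>>> play_rows([
  [[-30,0,-40,0,0,0,-1],[-50,0,-80,0,0,0,-1],[-50,0,-120,0,0,0,-1],[-50,0,-120,0,0,0,-1]],
])

```text
time: 20.25
tool_pos: [0.5382, 0.0448, 0.319]
tool_rot: [0.707, 0.707, 0.003, 0.002]
wrist_force: [-0.2, 1.1, -0.6]
width: 0.0938
```

Run:
```python
from h import *
from plant import ctrl
c=ctrl.calibration("side");im=ctrl.camera("side")[:,:,::-1].copy()
cv2.imwrite("pics/c14.png",crop(im,230,150,60,60,9))
for z in(.072+.042,.072+.0545,.072+.062):
    p=proj(c,[.5377,.173,z]);print(z,(p[0]-230)*9,(p[1]-150)*9)
```

```text
0.11399999999999999 283.7622325838377 192.79988509705225
0.1265 279.8838251858721 158.70261288201053
0.134 277.5229066889538 137.94644355611877
```

View pics/c14.png

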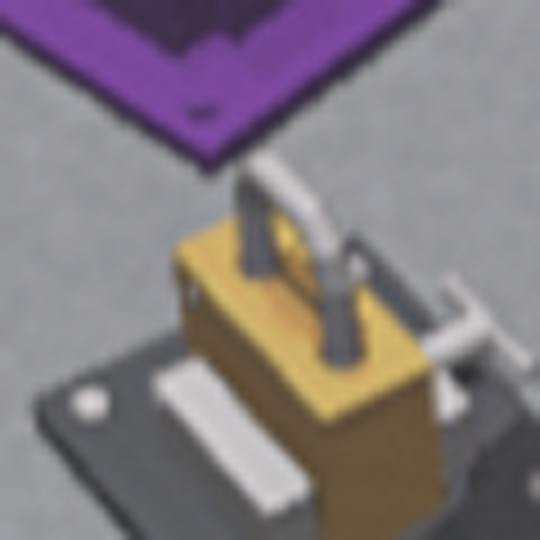

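Bar centre sits at about (290,190) in the crop, so it is ~42–43 mm above the body's top (under 54.5). It stands upright and free, so I'm handing in.

```bash
python3 -c "
from plant import ctrl
print(ctrl.observe()['time']);print(ctrl.close_job())"
```

```text
20.3
the job is handed in; nothing more can be done
None
```

The larger shackle is latched in the brass lock and stands there by itself. I handed the job in at 20.3 s of the 66 s allowed, and no verdict was reported.

- **Pressing:** I pressed it down in 1 mm steps. The highest force I read was about 10.4 N. It then fell sharply to a steady 4.5–4.8 N, the pins alone, and I went on about 2 mm past the fall.
- **Latch check:** A slight upward tug met a 17 N pull back, so it is latched. I did not check the two pawls separately, but the force staying at pin level suggests both dropped in.
- **Last look:** With the gripper open and well clear, the side view shows the shackle upright in both holes. Its top bar is about 42–43 mm above the body's top (limit 54.5 mm), which agrees with the arm's own reading. Nothing else on the bench looked moved, and the small shackle is still in its slot.
- **What disagreed:** The first grasp closed on air. The pictures put the fingertips about 20–30 mm behind the reported TCP, not 19 mm ahead of it. I gripped about 40 mm lower on the second try and it held. The measured grip width was also about 1 mm under the 10 mm bar.

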